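Change over the bench oil chest

TASK

Restock the oil chest on the bench: slide its cover fully open, take out the two spent spray cans and stand them upright in the drip tray, and stand every oil bottle and brush-top paste can from the bench upright on the floor of the chest's well. Then slide the cover fully shut, leaving the tools and other things on the bench where they are.

Things in the scene. Friction and masses are not known exactly. Their poses are not given: they have to be found in the camera images.
- chest: grey steel oil chest fixed to the bench, 386 mm long (its x, away from the robot), 270 wide (y), 150 tall. Front half: open-topped well; rear half: closed, flat top. Origin: under the well's centre at bench height. Well inside: x -90 to +90 mm, y -125 to +125, floor at z = 6, walls 6 thick up to z = 138; cover channels along the sides (y = +-131 to 135) rise to z = 150
- well_floor (a point): centre of the inner floor of the chest's well; axes as the chest's
- cover (a joint): flat steel cover (194 x 256 mm, underside 139 mm, top 143 mm above the bench) sliding in the chest's side channels: 0 = fully shut over the well, 0.19 m = fully open, slid along the chest's +x (away from the robot) over the closed rear half. Found shut or up to 35 mm ajar. Takes 2 to 4 N, stays where it is left
- handle (a point): middle of the cover's black handle bar, 177 mm above the bench: round bar 12 mm diameter, 100 mm long across the slide direction (along the chest's y), on two end posts, 28 mm clear under it. With the cover shut it lies 45 mm in front (chest -x) of the well's centre
- tray_floor (a point): centre of the floor, 3 mm above the bench, of the aluminium drip tray fixed to the bench: 130 mm (its x) by 170 mm (its y) outside, rim 3 mm thick rising to 10 mm above the bench
- oil1: squat round oil bottle with a white plastic body, plain paper label and black screw cap; body 60 mm diameter up to 74 mm, sloping shoulder, cap 34 mm diameter occupying the top 26 mm, 118 mm tall over all, about 0.2 kg, bottom-heavy. Origin: centre of its underside, z up its axis. Stands on the bench at the start; None if absent in this run
- oil2: squat round oil bottle with a white plastic body, plain paper label and black screw cap; body 60 mm diameter up to 74 mm, sloping shoulder, cap 34 mm diameter occupying the top 26 mm, 118 mm tall over all, about 0.2 kg, bottom-heavy. Origin: centre of its underside, z up its axis. Stands on the bench at the start; None if absent in this run
- oil3: squat round oil bottle with a white plastic body, plain paper label and black screw cap; body 60 mm diameter up to 74 mm, sloping shoulder, cap 34 mm diameter occupying the top 26 mm, 118 mm tall over all, about 0.2 kg, bottom-heavy. Origin: centre of its underside, z up its axis. Stands on the bench at the start; None if absent in this run
- paste1: round brush-top assembly-paste can with an aluminium body, plain paper label and black screw cap; body 62 mm diameter up to 68 mm, short shoulder, cap 38 mm diameter occupying the top 26 mm, 104 mm tall over all, about 0.28 kg, bottom-heavy. Origin: centre of its underside, z up its axis. Stands on the bench at the start; None if absent in this run
- paste2: round brush-top assembly-paste can with an aluminium body, plain paper label and black screw cap; body 62 mm diameter up to 68 mm, short shoulder, cap 38 mm diameter occupying the top 26 mm, 104 mm tall over all, about 0.28 kg, bottom-heavy. Origin: centre of its underside, z up its axis. Stands on the bench at the start; None if absent in this run
- spray1: spent spray can, slim bare-steel body 51 mm diameter with a white cap 36 mm diameter occupying the top 30 mm, 122 mm tall over all, about 0.09 kg. Origin: centre of its underside, z up its axis. Stands in the chest's well under the cover at the start
- spray2: spent spray can, slim bare-steel body 51 mm diameter with a white cap 36 mm diameter occupying the top 30 mm, 122 mm tall over all, about 0.09 kg. Origin: centre of its underside, z up its axis. Stands in the chest's well under the cover at the start
- driver: screwdriver lying on the bench; a bystander, to be left where it is
- mug: white coffee mug, 80 mm diameter, 90 mm tall; a bystander, to be left where it is
- sheave: grooved steel rope wheel lying flat, 100 mm diameter, 34 mm thick; a bystander, to be left where it is
- pliers: red-handled pliers lying on the bench; a bystander, to be left where it is
- drill: yellow and black cordless drill standing on its battery, about 220 mm tall; a bystander, to be left where it is
Mind the look-alikes: they are no part of the job. What is shaped like the paste1 but green or purple is not meant.

How it is judged:
On the way, in this order (a step that is already met when the one before it is completed fails the run):
1. the cover is slid fully open (value of joint cover above 0.178 m), for 0.2 s.
2. every spent can stands in the drip tray and every oil bottle and paste can stands in the open well (x of oil1 in the frame of well_floor between -0.09 and 0.09 m and y of oil1 in the frame of well_floor between -0.125 and 0.125 m and z of oil1 in the frame of well_floor between -0.008 and 0.008 m and angle between each of oil1, oil2, oil3, paste1, paste2, spray1, spray2's own z axis and vertical below 0.1 rad and linear speed of each of oil1, oil2, oil3, paste1, paste2, spray1, spray2 below 0.03 m/s and x of oil2 in the frame of well_floor between -0.09 and 0.09 m and y of oil2 in the frame of well_floor between -0.125 and 0.125 m and z of oil2 in the frame of well_floor between -0.008 and 0.008 m and x of oil3 in the frame of well_floor between -0.09 and 0.09 m and y of oil3 in the frame of well_floor between -0.125 and 0.125 m and z of oil3 in the frame of well_floor between -0.008 and 0.008 m and x of paste1 in the frame of well_floor between -0.09 and 0.09 m and y of paste1 in the frame of well_floor between -0.125 and 0.125 m and z of paste1 in the frame of well_floor between -0.008 and 0.008 m and x of paste2 in the frame of well_floor between -0.09 and 0.09 m and y of paste2 in the frame of well_floor between -0.125 and 0.125 m and z of paste2 in the frame of well_floor between -0.008 and 0.008 m and x of spray1 in the frame of tray_floor between -0.062 and 0.062 m and y of spray1 in the frame of tray_floor between -0.082 and 0.082 m and z of spray1 in the frame of tray_floor between -0.008 and 0.008 m and x of spray2 in the frame of tray_floor between -0.062 and 0.062 m and y of spray2 in the frame of tray_floor between -0.082 and 0.082 m and z of spray2 in the frame of tray_floor between -0.008 and 0.008 m and value of joint cover above 0.15 m), for 0.2 s.
At the end, for the whole second after the job is handed in: The cover is shut to within 6 mm; every oil bottle and paste can stands on the well's floor inside the chest and every spray can on the floor of the drip tray: upright within 0.1 rad, underside within 8 mm of that floor, centre of its underside inside the well's walls or the tray's rim, at rest (x of oil1 in the frame of well_floor between -0.09 and 0.09 m and y of oil1 in the frame of well_floor between -0.125 and 0.125 m and z of oil1 in the frame of well_floor between -0.008 and 0.008 m and angle between each of oil1, oil2, oil3, paste1, paste2, spray1, spray2's own z axis and vertical below 0.1 rad and linear speed of each of oil1, oil2, oil3, paste1, paste2, spray1, spray2 below 0.03 m/s and x of oil2 in the frame of well_floor between -0.09 and 0.09 m and y of oil2 in the frame of well_floor between -0.125 and 0.125 m and z of oil2 in the frame of well_floor between -0.008 and 0.008 m and x of oil3 in the frame of well_floor between -0.09 and 0.09 m and y of oil3 in the frame of well_floor between -0.125 and 0.125 m and z of oil3 in the frame of well_floor between -0.008 and 0.008 m and x of paste1 in the frame of well_floor between -0.09 and 0.09 m and y of paste1 in the frame of well_floor between -0.125 and 0.125 m and z of paste1 in the frame of well_floor between -0.008 and 0.008 m and x of paste2 in the frame of well_floor between -0.09 and 0.09 m and y of paste2 in the frame of well_floor between -0.125 and 0.125 m and z of paste2 in the frame of well_floor between -0.008 and 0.008 m and x of spray1 in the frame of tray_floor between -0.062 and 0.062 m and y of spray1 in the frame of tray_floor between -0.082 and 0.082 m and z of spray1 in the frame of tray_floor between -0.008 and 0.008 m and x of spray2 in the frame of tray_floor between -0.062 and 0.062 m and y of spray2 in the frame of tray_floor between -0.082 and 0.082 m and z of spray2 in the frame of tray_floor between -0.008 and 0.008 m and value of joint cover below 0.006 m); the robot touches nothing.
It fails at once if a bystander on the bench is moved more than 40 mm (distance of any of driver, mug, sheave, pliers, drill from where it was at the start of the episode above 0.04 m).
Of oil1, oil2, oil3, paste1, paste2 only 3 to 5 are there at a start; the rules pass over those that are not, and their reading is None.
At some moment in a run one of oil1, oil2, oil3, paste1, paste2 may be knocked a few centimetres aside while the robot is not near it.
It also fails if it takes over 210 s, if anything falls off the work surface, if the arm or the gripper's body presses on something with over 40 N, if the wrist force passes 120 N, or if a joint passes its speed limit or range.

ROBOT

A 6-joint arm with a two-finger parallel gripper is mounted at the origin on the work surface. World frame = base frame: x ahead of the robot, y to its left, z up, the work surface at z = 0. Lengths are in m, angles in rad, forces in N, time in s.
With the tool pointing down it reaches from about 0.35 to 0.875 m from the base axis. Payload 15.5 kg.
Tool frame: the origin (TCP) lies on the centre line of the jaws, within the pads' length; the fingertips stand 22 mm ahead of it and the grasp point (between the pads) lies 3 mm ahead of it; y points along the fingers, z is the direction in which the jaws open and shut, and the axes are right-handed (so a half turn about y gives the same grasp; the last joint's range is limited). The gripper opens to 85 mm and grips with 20 to 120 N. Pads are 22 mm wide; open, the fingers measure 114 mm over their backs; the gripper's body (76 mm by 85 mm) begins 54 mm behind the grasp point. The pads swing forward as they close: fully open they stand 13 mm farther back than shut.
Start: joints at [1.121, 0.494, 1.345, -0, 1.302, -0.096], TCP at [0.217, 0.586, 0.253] pointing down, gripper open.
Joint ranges: [-2.91, 2.91], [-0.82, 2.16], [0.22, 2.67], [-1.22, 4.37], [0.12, 2.79], [-3.08, 3.08]. Speed limits (rad/s): [1.89, 1.89, 2.57, 3.01, 3.01, 3.01].

INTERFACE

Orientations are given as [roll, pitch, yaw] about the fixed x, y, z axes, in that order (R = Rz(yaw) Ry(pitch) Rx(roll)).
In Python, from plant import robot gives the robot as it stands.
- The arm moves only by the shell command python3 -m crank 'ROWS' [FORCE]. ROWS is JSON, a list of rows, each a list of 3 entries, a list of its own where there are three numbers: the turn, a rotation vector about the world's x, y, z in degrees, then the shift along the world's x, y, z in m, then the gripper's target within -1 to 1 (shut at 1, half-way at 0, fully open at -1). In form: [[[ax, ay, az], [x, y, z], fingers], ...]. A call has 1 to 20 rows; each row is the pose to reach, as a shift and turn from the pose commanded when the call began; what a row does not reach only later rows make up. A row lasts 1/8 s, in which the tool goes at most 62.5 mm and 10.7 degrees, less where a joint would pass 70% of its speed; a pose out of reach is approached as far as the arm can. A call with a gripper value outside its range is refused whole. The fingers move at their own pace and stop on an object; FORCE is the grip in N (left out, the last holds). Time passes only in rows, so rows that repeat a pose let the fingers close. It gives the time, the measured TCP pose, the force and the opening at its end, in the units of the state.
- robot.state(): the state, without advancing time (a new reading comes with each control period).
- robot.grab_frame(name): name is "scene" or "top"; returns a dict with "image" (400x640x3 uint8, red, green, blue), "fx", "fy", "cx", "cy" (pixels), "cam_to_world" (4x4, takes a point from camera to world coordinates). Camera axes: x right, y up, looking along -z (the intrinsics and any distortion apply to the point x, -y, -z); pixel columns grow to the right and rows downward; lengths in m; the calibration is good to about 2 mm. A picture is of the moment at which its call begins. There is no depth.
- robot.job_done(): hands the job in, once; it reports no verdict.
The state is a dict: "t": time; "joint_positions": joint angles; "qvel": joint speeds; "joint_torque": joint torques, N m; "tcp_pos": TCP position; "orientation": TCP orientation; "ft_force": force on the tool from outside, world axes, zero at the start; "torque": the same for the moment, N m; "grip_width": finger opening in m.
Only numpy, scipy, OpenCV 4.12 (cv2) and the standard library are available. Lean on these libraries where they do the work, as an engineer would, in place of code of your own. Each camera call takes 0.05 s, during which the arm holds its last target. There are 200 camera calls.

## Working session

There is one attempt and no reset: what is moved stays moved. The work goes in short steps, Python scripts to look and compute and a shell command to move; the robot and the scene stay as the last step left them, time stands still between calls to the robot, and variables do not carry over. Pictures are saved under pics/ and viewed, about 12 in all and at most 16, crops included, and the job is handed in when it is done.

```bash
ls; mkdir -p pics; python3 - <<'E'
from plant import robot
import cv2,numpy as np
for n in("scene","top"):
    f=robot.grab_frame(n); cv2.imwrite(f"pics/{n}0.png",f["image"][:,:,::-1]); print(n,f["fx"],f["fy"],f["cx"],f["cy"],[k for k in f],np.round(f["cam_to_world"],3).tolist())
print(robot.state())
E
```

```text
pics
scene 429.6083536568708 429.6083536568708 314.85954583733735 194.26968468074858 ['image', 'fx', 'fy', 'cx', 'cy', 'cam_to_world'] [[-0.957, 0.277, -0.087, 0.455], [-0.29, -0.913, 0.287, 0.393], [0.0, 0.3, 0.954, 1.413], [0.0, 0.0, 0.0, 1.0]]
top 475.7729028893383 475.7729028893383 318.21795918936965 201.76081301409718 ['image', 'fx', 'fy', 'cx', 'cy', 'cam_to_world'] [[-0.019, 0.997, -0.075, 0.448], [-1.0, -0.019, 0.003, 0.01], [0.001, 0.075, 0.997, 1.605], [0.0, 0.0, 0.0, 1.0]]
{'t': 0.1, 'joint_positions': array([ 1.12149429e+00,  4.94118053e-01,  1.34608364e+00,  1.62581566e-05,
        1.30251919e+00, -9.55239712e-02]), 'qvel': array([-0.00016526, -0.00047245, -0.00223194,  0.00077566, -0.00126564,
       -0.00031448]), 'joint_torque': array([ 2.18138943e-03, -8.83591247e+01, -3.84555495e+01, -2.00967288e-04,
        5.31883619e-03, -7.75983011e-08]), 'tcp_pos': array([0.21639742, 0.58600814, 0.25275683]), 'orientation': array([-1.57191792e+00,  1.23209652e-04, -3.53782448e-01]), 'ft_force': array([-0.51979757, -0.56676305, -0.15082903]), 'torque': array([-0.08232924,  0.0430217 , -0.00713209]), 'grip_width': 0.08545655898789238}
```

View pics/scene0.png

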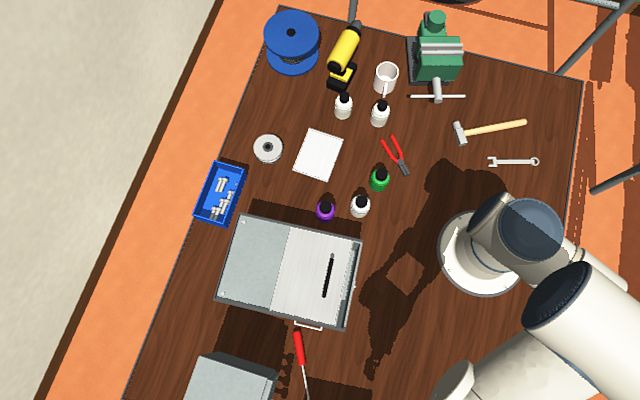

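View pics/top0.png

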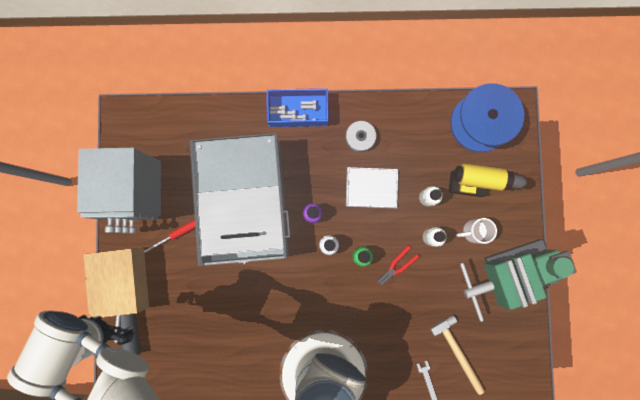

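The scene shows the chest with its cover nearly shut (handle at top (243,236)), and the tray as a white rectangle at top (372,188). Three white or aluminium bottles stand at top (329,244), (434,237) and (431,196). The green and purple cans are look-alikes. I'll zoom in and measure.

```bash
cat > h.py <<'E'
from plant import robot
import cv2,numpy as np
def grab(n): return robot.grab_frame(n)
def ray(f,u,v):
    M=np.array(f["cam_to_world"]); d=np.array([(u-f["cx"])/f["fx"],-(v-f["cy"])/f["fy"],-1.]); return M[:3,3],M[:3,:3]@d
def P(f,u,v,z):
    o,d=ray(f,u,v); return (o+d*(z-o[2])/d[2])[:2].round(4)
def pix(f,p):
    M=np.array(f["cam_to_world"]); c=M[:3,:3].T@(np.array(p)-M[:3,3]); return np.array([f["cx"]+f["fx"]*c[0]/-c[2], f["cy"]-f["fy"]*c[1]/-c[2]])
def cross(f1,p1,f2,p2):
    o1,d1=ray(f1,*p1);o2,d2=ray(f2,*p2)
    s=np.linalg.lstsq(np.c_[d1,-d2],o2-o1,rcond=None)[0]; a,b=o1+d1*s[0],o2+d2*s[1]
    return ((a+b)/2).round(4),np.linalg.norm(a-b).round(4)
def blobs(f,box,lo,hi,amin=15):
    x0,y0,x1,y1=box; m=cv2.inRange(f["image"][y0:y1,x0:x1],lo,hi)
    n,_,st,c=cv2.connectedComponentsWithStats(m); return [(c[i]+[x0,y0],st[i,4],st[i,2:4]) for i in range(1,n) if st[i,4]>=amin]
E
python3 - <<'E'
from h import *
t=grab("top");s=grab("scene")
a=t["image"][80:280,180:500]; b=s["image"][60:340,200:480]
cv2.imwrite("pics/c1.png",cv2.resize(a,(800,500),interpolation=cv2.INTER_CUBIC)[:,:,::-1])
cv2.imwrite("pics/c2.png",cv2.resize(b,(600,600),interpolation=cv2.INTER_CUBIC)[:,:,::-1])
for n,f,B in(("top",t,[(415,180,450,252),(315,230,345,260),(215,225,270,245)]),("scene",s,[(330,88,395,130),(345,190,375,220),(318,245,340,305)])):
    for box in B:
        print(n,[(x.round(1).tolist(),int(a),w.tolist()) for x,a,w in blobs(f,box,(0,0,0),(50,50,50),8)])
h=cv2.inRange(t["image"][160:215,340:405],(200,200,200),(255,255,255)); c=max(cv2.findContours(h,0,1)[0],key=cv2.contourArea)
r=cv2.minAreaRect(c); print(r); b=cv2.boxPoints(r)+[340,160]; q=np.array([P(t,*x,.01) for x in b]); print(q,q.mean(0),np.linalg.norm(np.diff(q,axis=0),axis=1))
E
```

```text
top []
top []
top []
scene [([341.9, 93.9], 148, [19, 15]), ([381.9, 104.6], 93, [11, 12])]
scene [([354.3, 193.6], 15, [6, 8]), ([361.1, 201.1], 111, [11, 13])]
scene [([327.4, 277.1], 129, [10, 39])]
((31.689809799194336, 27.06499481201172), (50.0399284362793, 38.27939224243164), 2.2025980949401855)
[[ 0.5548 -0.0871]
 [ 0.6842 -0.0951]
 [ 0.6745 -0.2639]
 [ 0.5451 -0.2549]] [ 0.61465 -0.17525] [0.12964706 0.16907847 0.12971261]
```

View pics/c1.png

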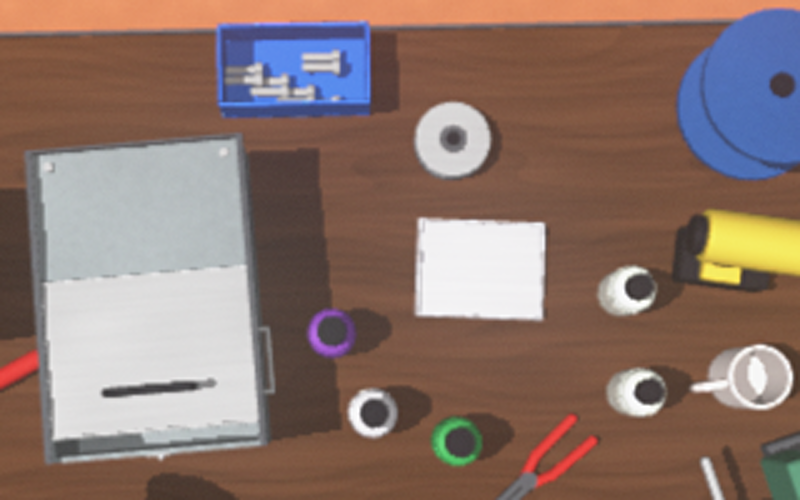

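View pics/c2.png

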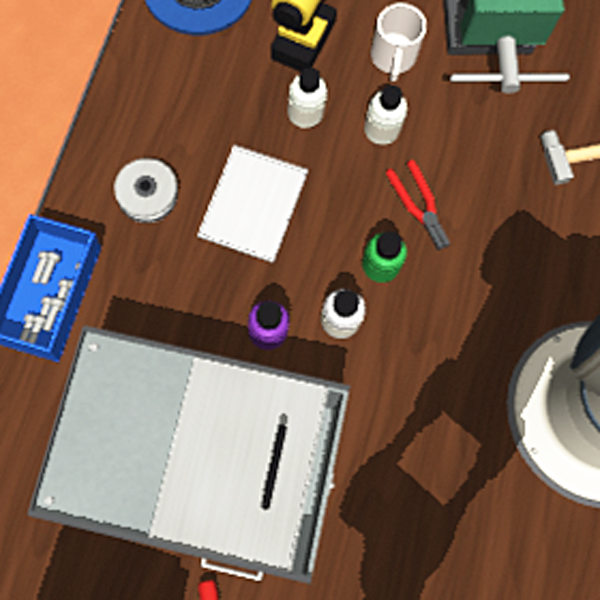

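c1 and c2 show three targets: an aluminium paste can beside the purple one, at crop (375,413), and two oil bottles at (639,287) near the drill and (649,391) near the mug handle. The cover is about 25 mm ajar and the chest is yawed a few degrees. Next I'll measure precisely.

```bash
python3 - <<'E'
from h import *
t=grab("top");s=grab("scene")
def dark(f,box,hi=70):
    return max(blobs(f,box,(0,0,0),(hi,hi,hi),8),key=lambda b:b[1],default=None)
L=[("A",(425,183,445,207),(333,90,352,108)),("B",(430,226,450,247),(372,95,392,114)),("paste",(322,236,340,255),(354,193,368,209)),("handle",(215,225,270,245),(318,245,340,305))]
for n,b1,b2 in L:
    d1,d2=dark(t,b1,80),dark(s,b2,50); print(n,d1,d2,cross(t,d1[0],s,d2[0]), P(t,*d1[0],.177 if n=="handle" else .104 if n=="paste" else .118))
k=lambda u,v:(180+u/2.5,80+v/2.5)
c=[(27,152),(241,136),(268,442),(48,461)]
q=np.array([P(t,*k(*x),.15) for x in c]);print("chest",q, np.linalg.norm(np.diff(q,axis=0),axis=1))
h=[P(t,*k(*x),.177) for x in((103,393),(214,382))]; print("handle ends",h)
print("cover rear",[P(t,*k(*x),.143) for x in((45,281),(243,265))])
for n,x,z in(("mug",(755,376),.09),("handle",(693,387),.045),("drillbat",(676,283),.03),("sheave",(453,139),.034),("purple",(334,330),.1),("green",(460,442),.1)): print(n,P(t,*k(*x),z))
E
```

```text
A (array([435.2739726 , 194.36986301]), np.int32(73), array([10, 10], dtype=int32)) (array([342.98275862,  95.45689655]), np.int32(116), array([16, 13], dtype=int32)) (array([ 0.5794, -0.3605,  0.122 ]), np.float64(0.0067)) [ 0.5764 -0.3616]
B (array([439.26315789, 236.28947368]), np.int32(76), array([11,  9], dtype=int32)) (array([381.98901099, 104.7032967 ]), np.int32(91), array([10, 12], dtype=int32)) (array([ 0.4461, -0.3707,  0.112 ]), np.float64(0.0022)) [ 0.4451 -0.3691]
paste (array([329.38461538, 244.87179487]), np.int32(78), array([10, 10], dtype=int32)) (array([361.10714286, 201.00892857]), np.int32(112), array([11, 14], dtype=int32)) (array([ 0.4253, -0.0268,  0.0907]), np.float64(0.0017)) [ 0.4247 -0.0264]
handle (array([240.4125, 235.05  ]), np.int32(80), array([37,  5], dtype=int32)) (array([327.4047619, 277.1031746]), np.int32(126), array([10, 39], dtype=int32)) (array([0.4608, 0.2443, 0.1565]), np.float64(0.0011)) [0.4601 0.241 ]
chest [[0.7542 0.3969]
 [0.7693 0.1318]
 [0.3917 0.1036]
 [0.3738 0.3709]] [0.2655297  0.37865155 0.26789867]
handle ends [array([0.4547, 0.2985]), array([0.4654, 0.1656])]
cover rear [array([0.5941, 0.3763]), array([0.6093, 0.1319])]
mug [ 0.4611 -0.5129]
handle [ 0.4487 -0.4466]
drillbat [ 0.587 -0.434]
sheave [ 0.7856 -0.1421]
purple [0.5292 0.0213]
green [ 0.3852 -0.1346]
```

```bash
python3 -m crank '[[[0,0,-65.6],[0.243,-0.344,0.02],-1],[[0,0,-65.6],[0.243,-0.344,0.02],-1],[[0,0,-65.6],[0.243,-0.344,0.02],-1],[[0,0,-65.6],[0.243,-0.344,0.02],-1],[[0,0,-65.6],[0.243,-0.344,0.02],-1],[[0,0,-65.6],[0.243,-0.344,0.02],-1],[[0,0,-65.6],[0.243,-0.344,0.02],-1],[[0,0,-65.6],[0.243,-0.344,0.02],-1],[[0,0,-65.6],[0.243,-0.344,0.02],-1],[[0,0,-65.6],[0.243,-0.344,0.02],-1]]' 30
python3 - <<'E'
from h import *
s=robot.state();print(s["tcp_pos"],s["orientation"],s["joint_positions"].round(2))
t=grab("top");s=grab("scene")
hsv=lambda f:cv2.cvtColor(f["image"],cv2.COLOR_RGB2HSV)
for n,f in(("top",t),("scene",s)):
    m=cv2.inRange(hsv(f),(22,150,90),(32,255,255)); c=[x for x in cv2.findContours(m,0,1)[0] if cv2.contourArea(x)>30]
    for x in c: print(n,cv2.contourArea(x),cv2.boxPoints(cv2.minAreaRect(x)).round(0).tolist())
cv2.imwrite("pics/d.png",np.hstack([cv2.resize(f["image"][y:y+70,x:x+70],(400,400),interpolation=cv2.INTER_CUBIC) for f,x,y in((t,420,150),(s,320,20))])[:,:,::-1])
E
```

```text
t: 1.55
tcp_pos: [0.4589, 0.2431, 0.2732]
orientation: [-1.571, 0.0, -1.497]
ft_force: [-0.2, 0.4, -0.2]
grip_width: 0.0851
[0.4588828  0.24313383 0.27323348] [-1.57106177e+00  9.54227928e-05 -1.49725372e+00] [0.37 0.32 1.58 0.   1.24 0.3 ]
top 998.5 [[458.0, 191.0], [461.0, 163.0], [508.0, 169.0], [505.0, 197.0]]
scene 117.0 [[330.0, 68.0], [352.0, 68.0], [352.0, 81.0], [330.0, 81.0]]
scene 663.5 [[325.0, 62.0], [345.0, 26.0], [362.0, 35.0], [342.0, 72.0]]
```

View pics/d.png

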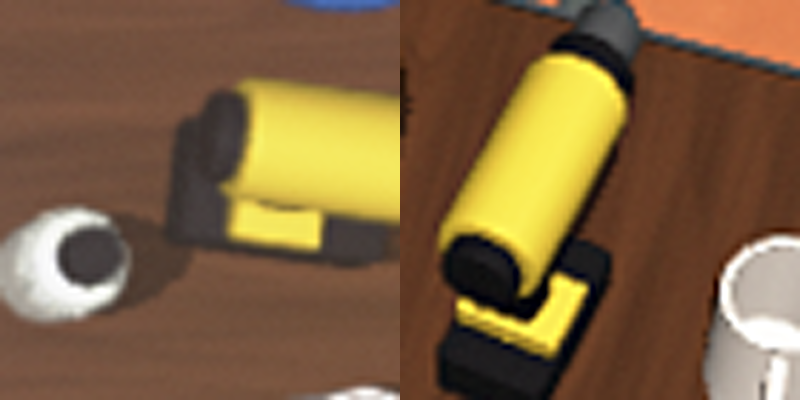

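d.png shows the drill's rear end at crop (222,135), overhanging toward bottle A without covering it. Lowering onto the handle bar now.

```bash
python3 -m crank '[[[0,0,0],[0.001,-0.002,-0.05],-1],[[0,0,0],[0.001,-0.002,-0.08],-1],[[0,0,0],[0.001,-0.002,-0.092],-1],[[0,0,0],[0.001,-0.002,-0.092],0],[[0,0,0],[0.001,-0.002,-0.092],1],[[0,0,0],[0.001,-0.002,-0.092],1],[[0,0,0],[0.001,-0.002,-0.092],1],[[0,0,0],[0.001,-0.002,-0.092],1],[[0,0,0],[0.001,-0.002,-0.092],1],[[0,0,0],[0.001,-0.002,-0.092],1]]' 40
python3 - <<'E'
from h import *
t=grab("top");s=grab("scene")
print(cross(t,(458.9,173.6),s,(334,67.3)))
# drill back ring edge nearest bottle: battery corner
print("battery",cross(t,(450,192),s,(327,88)))
E
```

```text
t: 2.9
tcp_pos: [0.4608, 0.2404, 0.1819]
orientation: [-1.57, 0.0, -1.499]
ft_force: [-1.5, -1.5, 8.2]
grip_width: 0.0103
(array([ 0.6334, -0.4197,  0.1799]), np.float64(0.0016))
battery (array([ 0.622 , -0.4237,  0.0437]), np.float64(0.0652))
```

```bash
python3 -m crank '[[[0,0,0],[0.02,0.0014,0],1],[[0,0,0],[0.04,0.0029,0],1],[[0,0,0],[0.06,0.0043,0],1],[[0,0,0],[0.08,0.0057,0],1],[[0,0,0],[0.1,0.0071,0],1],[[0,0,0],[0.12,0.0086,0],1],[[0,0,0],[0.135,0.0096,0],1],[[0,0,0],[0.15,0.0107,0],1],[[0,0,0],[0.157,0.0112,0],1],[[0,0,0],[0.157,0.0112,0],1],[[0,0,0],[0.157,0.0112,0],1]]'
```

```text
t: 4.38
tcp_pos: [0.6183, 0.251, 0.182]
orientation: [-1.569, -0.001, -1.499]
ft_force: [2.6, -4.9, 4.4]
grip_width: 0.0104
```

```bash
python3 -m crank '[[[0,0,0],[0,0,0],-0.5],[[0,0,0],[0,0,0],-0.5],[[0,0,0],[0,0,0.06],-0.5],[[0,0,0],[0,0,0.12],-0.5],[[0,0,0],[-0.12,-0.4,0.15],-0.5],[[0,0,0],[-0.12,-0.4,0.15],-0.5],[[0,0,0],[-0.12,-0.4,0.15],-0.5],[[0,0,0],[-0.12,-0.4,0.15],-0.5],[[0,0,0],[-0.12,-0.4,0.15],-0.5],[[0,0,0],[-0.12,-0.4,0.15],-0.5],[[0,0,0],[-0.12,-0.4,0.15],-0.5],[[0,0,0],[-0.12,-0.4,0.15],-0.5]]'
python3 - <<'E'
from h import *
t=grab("top");s=grab("scene")
cv2.imwrite("pics/e1.png",np.hstack([cv2.resize(f["image"][y:y+w,x:x+w],(400,400),interpolation=cv2.INTER_CUBIC) for f,x,y,w in((t,170,120,160),(s,215,200,160))])[:,:,::-1])
E
```

```text
t: 5.88
tcp_pos: [0.4968, -0.1509, 0.3316]
orientation: [-1.57, -0.001, -1.502]
ft_force: [0.4, 0.6, -0.2]
grip_width: 0.0638
```

View pics/e1.png

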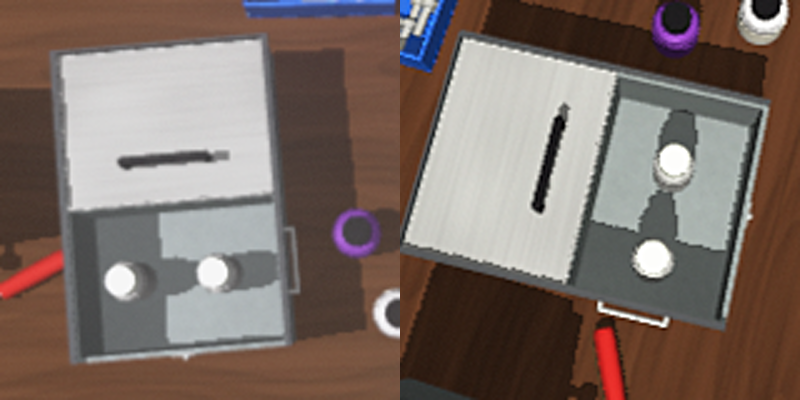

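e1 shows the cover open with both cans standing mid-well: caps at top crop (121,281) and (214,272). I'll localise them.

```bash
python3 - <<'E'
from h import *
t=grab("top");s=grab("scene")
T=[max(blobs(t,b,(215,215,215),(255,255,255)),key=lambda b:b[1]) for b in((205,222,232,245),(245,218,268,242))]
S=[max(blobs(s,b,(215,215,215),(255,255,255)),key=lambda b:b[1]) for b in((305,293,328,315),(314,255,336,274))]
for a,b in zip(T,S): print(a[0],a[1],b[0],b[1],cross(t,a[0],s,b[0]),P(t,*a[0],.128),P(s,*b[0],.128))
C=np.array([.4756,.2439]);R=np.array([[.9974,-.0715],[.0715,.9974]])
print("in chest",[(P(t,*a[0],.128)-C)@R for a in T])
k=lambda u,v:(170+u/2.5,120+v/2.5)
print("rim corners chestframe",[((P(t,*k(*x),z)-C)@R).round(4).tolist() for x,z in(((53,52),.15),((266,37),.15),((292,343),.15),((74,361),.15),((70,212),.143),((272,193),.143))])
E
```

```text
[217.52727273 231.93636364] 110 [315.71532847 303.05109489] 137 (array([0.4724, 0.3217, 0.1182]), np.float64(0.0015)) [0.4714 0.3197] [0.473  0.3223]
[254.48245614 228.60526316] 114 [324.44347826 263.53913043] 115 (array([0.4804, 0.2051, 0.1284]), np.float64(0.0016)) [0.4796 0.2052] [0.4812 0.2051]
in chest [array([0.00123062, 0.07590322]), array([ 0.00122255, -0.03888538])]
rim corners chestframe [[0.2886, 0.1315], [0.2837, -0.1327], [-0.0948, -0.1326], [-0.0925, 0.1328], [0.0894, 0.1263], [0.0903, -0.1233]]
```

```bash
python3 -m crank '[[[0,0,0],[-0.017,0.356,0],-0.5],[[0,0,0],[-0.017,0.356,0],-0.5],[[0,0,0],[-0.017,0.356,0],-0.5],[[0,0,0],[-0.017,0.356,0],-0.5],[[0,0,0],[-0.017,0.356,0],-0.5],[[0,0,0],[-0.017,0.356,0],-0.5],[[0,0,0],[-0.017,0.356,0],-0.5],[[0,0,0],[-0.017,0.356,-0.06],-0.5],[[0,0,0],[-0.017,0.356,-0.12],-0.5],[[0,0,0],[-0.017,0.356,-0.16],-0.5],[[0,0,0],[-0.017,0.356,-0.19],-0.5],[[0,0,0],[-0.017,0.356,-0.213],-0.5],[[0,0,0],[-0.017,0.356,-0.213],-0.5],[[0,0,0],[-0.017,0.356,-0.213],0.3],[[0,0,0],[-0.017,0.356,-0.213],1],[[0,0,0],[-0.017,0.356,-0.213],1],[[0,0,0],[-0.017,0.356,-0.213],1],[[0,0,0],[-0.017,0.356,-0.213],1],[[0,0,0],[-0.017,0.356,-0.213],1]]' 30
```

```text
t: 8.45
tcp_pos: [0.481, 0.2077, 0.1194]
orientation: [-1.569, 0.0, -1.499]
ft_force: [-2.2, 0.1, 7.7]
grip_width: 0.0349
```

```bash
python3 -m crank '[[[0,0,0],[0,0,0.03],1],[[0,0,0],[0,0,0.08],1],[[0,0,0],[0,0,0.13],1],[[0,0,0],[0,0,0.17],1],[[0,0,0],[0.136,-0.343,0.17],1],[[0,0,0],[0.136,-0.343,0.17],1],[[0,0,0],[0.136,-0.343,0.17],1],[[0,0,0],[0.136,-0.343,0.17],1],[[0,0,0],[0.136,-0.343,0.17],1],[[0,0,0],[0.136,-0.343,0.17],1],[[0,0,0],[0.136,-0.343,0.17],1],[[0,0,0],[0.136,-0.343,0.12],1],[[0,0,0],[0.136,-0.343,0.07],1],[[0,0,0],[0.136,-0.343,0.03],1],[[0,0,0],[0.136,-0.343,0.01],1],[[0,0,0],[0.136,-0.343,-0.001],1],[[0,0,0],[0.136,-0.343,-0.001],1],[[0,0,0],[0.136,-0.343,-0.001],1]]'
```

```text
t: 10.7
tcp_pos: [0.617, -0.1354, 0.1183]
orientation: [-1.57, -0.0, -1.499]
ft_force: [-0.2, -1.1, -1.3]
grip_width: 0.0353
```

```bash
python3 -m crank '[[[0,0,0],[0,0,-0.001],1],[[0,0,0],[0,0,-0.001],0],[[0,0,0],[0,0,-0.001],-0.3],[[0,0,0],[0,0,-0.001],-0.3],[[0,0,0],[0,0,0.03],-0.3],[[0,0,0],[0,0,0.09],-0.5],[[0,0,0],[0,0,0.15],-0.5],[[0,0,0],[-0.145,0.456,0.17],-0.5],[[0,0,0],[-0.145,0.456,0.17],-0.5],[[0,0,0],[-0.145,0.456,0.17],-0.5],[[0,0,0],[-0.145,0.456,0.17],-0.5],[[0,0,0],[-0.145,0.456,0.17],-0.5],[[0,0,0],[-0.145,0.456,0.17],-0.5],[[0,0,0],[-0.145,0.456,0.17],-0.5],[[0,0,0],[-0.145,0.456,0.17],-0.5],[[0,0,0],[-0.145,0.456,0.17],-0.5],[[0,0,0],[-0.145,0.456,0.17],-0.5]]'
python3 -m crank '[[[0,0,0],[0,0,-0.05],-0.5],[[0,0,0],[0,0,-0.1],-0.5],[[0,0,0],[0,0,-0.14],-0.5],[[0,0,0],[0,0,-0.169],-0.5],[[0,0,0],[0,0,-0.169],-0.5],[[0,0,0],[0,0,-0.169],0.3],[[0,0,0],[0,0,-0.169],1],[[0,0,0],[0,0,-0.169],1],[[0,0,0],[0,0,-0.169],1],[[0,0,0],[0,0,-0.169],1],[[0,0,0],[0,0,-0.169],1]]'
```

```text
t: 12.82
tcp_pos: [0.4716, 0.3201, 0.2872]
orientation: [-1.571, -0.0, -1.498]
ft_force: [0.2, -0.3, -1.3]
grip_width: 0.0641
t: 14.2
tcp_pos: [0.4725, 0.3208, 0.1198]
orientation: [-1.568, 0.001, -1.499]
ft_force: [1.3, -1.8, 9.3]
grip_width: 0.0348
```

```bash
python3 -m crank '[[[0,0,0],[0,0,0.03],1],[[0,0,0],[0,0,0.08],1],[[0,0,0],[0,0,0.13],1],[[0,0,0],[0,0,0.18],1],[[0,0,0],[0.14,-0.536,0.18],1],[[0,0,0],[0.14,-0.536,0.18],1],[[0,0,0],[0.14,-0.536,0.18],1],[[0,0,0],[0.14,-0.536,0.18],1],[[0,0,0],[0.14,-0.536,0.18],1],[[0,0,0],[0.14,-0.536,0.18],1],[[0,0,0],[0.14,-0.536,0.18],1],[[0,0,0],[0.14,-0.536,0.18],1],[[0,0,0],[0.14,-0.536,0.18],1],[[0,0,0],[0.14,-0.536,0.18],1],[[0,0,0],[0.14,-0.536,0.18],1]]'
python3 -m crank '[[[0,0,0],[0,0,-0.05],1],[[0,0,0],[0,0,-0.1],1],[[0,0,0],[0,0,-0.15],1],[[0,0,0],[0,0,-0.17],1],[[0,0,0],[0,0,-0.182],1],[[0,0,0],[0,0,-0.182],1],[[0,0,0],[0,0,-0.182],0],[[0,0,0],[0,0,-0.182],-0.3],[[0,0,0],[0,0,-0.182],-0.3],[[0,0,0],[0,0,-0.15],-0.3],[[0,0,0],[0,0,-0.09],-0.5],[[0,0,0],[0,0,-0.03],-0.5],[[0,0,0],[0,0.25,0],-0.5],[[0,0,0],[0,0.25,0],-0.5],[[0,0,0],[0,0.25,0],-0.5],[[0,0,0],[0,0.25,0],-0.5],[[0,0,0],[0,0.25,0],-0.5],[[0,0,0],[0,0.25,0],-0.5]]'
python3 - <<'E'
from h import *
t=grab("top");s=grab("scene")
cv2.imwrite("pics/f1.png",np.hstack([cv2.resize(f["image"][y:y+160,x:x+160],(400,400),interpolation=cv2.INTER_CUBIC) for f,x,y in((t,310,130),(s,290,60))])[:,:,::-1])
for n,b1,b2,z in [("A",(425,183,445,207),(333,90,352,108),.118),("B",(430,226,450,247),(372,95,392,114),.118),("paste",(322,236,340,255),(354,193,368,209),.104)]:
    d=[max(blobs(f,b,(0,0,0),(h,h,h),8),key=lambda b:b[1],default=None) for f,b,h in((t,b1,80),(s,b2,50))]
    print(n,[P(f,*x[0],z) if x else None for f,x in zip((t,s),d)])
E
```

```text
t: 16.08
tcp_pos: [0.6112, -0.2153, 0.2987]
orientation: [-1.571, 0.0, -1.499]
ft_force: [0.1, 0.5, -1.5]
grip_width: 0.0351
t: 18.32
tcp_pos: [0.6115, 0.0344, 0.2983]
orientation: [-1.571, -0.0, -1.498]
ft_force: [0.7, -0.6, 0.1]
grip_width: 0.064
A [array([ 0.5827, -0.367 ]), array([ 0.5837, -0.3624])]
B [array([ 0.4503, -0.3884]), array([ 0.4487, -0.3754])]
paste [None, array([ 0.4283, -0.0279])]
```

View pics/f1.png

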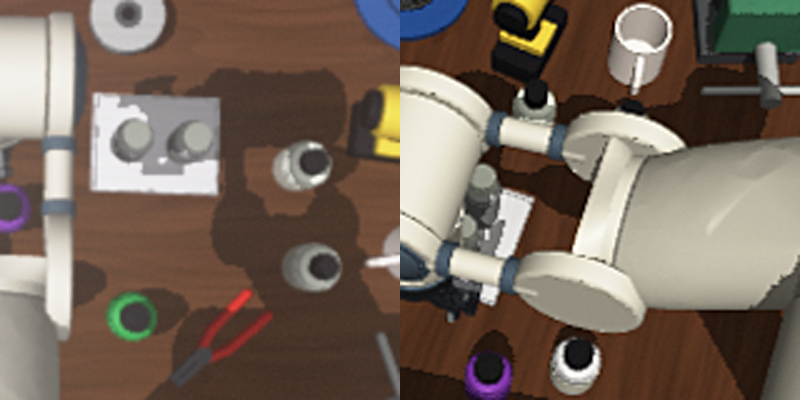

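f1 shows both spray cans standing in the tray, at crop (132,140) and (190,140), and bottles A and B where they were. Picking bottle A.

```bash
python3 -m crank '[[[0,0,0],[-0.0335,-0.391,0],-0.5],[[0,0,0],[-0.0335,-0.391,0],-0.5],[[0,0,0],[-0.0335,-0.391,0],-0.5],[[0,0,0],[-0.0335,-0.391,0],-0.5],[[0,0,0],[-0.0335,-0.391,0],-0.5],[[0,0,0],[-0.0335,-0.391,0],-0.5],[[0,0,0],[-0.0335,-0.391,0],-0.5],[[0,0,0],[-0.0335,-0.391,0],-0.5],[[0,0,0],[-0.0335,-0.391,-0.06],-0.5],[[0,0,0],[-0.0335,-0.391,-0.12],-0.5],[[0,0,0],[-0.0335,-0.391,-0.15],-0.5],[[0,0,0],[-0.0335,-0.391,-0.17],-0.5],[[0,0,0],[-0.0335,-0.391,-0.185],-0.5],[[0,0,0],[-0.0335,-0.391,-0.185],-0.5],[[0,0,0],[-0.0335,-0.391,-0.185],0.3],[[0,0,0],[-0.0335,-0.391,-0.185],1],[[0,0,0],[-0.0335,-0.391,-0.185],1],[[0,0,0],[-0.0335,-0.391,-0.185],1],[[0,0,0],[-0.0335,-0.391,-0.185],1],[[0,0,0],[-0.0335,-0.391,-0.185],1]]' 40
```

```text
t: 20.92
tcp_pos: [0.5784, -0.3568, 0.1145]
orientation: [-1.569, -0.001, -1.499]
ft_force: [-1.7, 1.6, 6.7]
grip_width: 0.0328
```

```bash
python3 -m crank '[[[0,0,0],[0,0,0.03],1],[[0,0,0],[0,0,0.09],1],[[0,0,0],[0,0,0.15],1],[[0,0,0],[0,0,0.2],1],[[0,0,0],[-0.108,0.681,0.2],1],[[0,0,0],[-0.108,0.681,0.2],1],[[0,0,0],[-0.108,0.681,0.2],1],[[0,0,0],[-0.108,0.681,0.2],1],[[0,0,0],[-0.108,0.681,0.2],1],[[0,0,0],[-0.108,0.681,0.2],1],[[0,0,0],[-0.108,0.681,0.2],1],[[0,0,0],[-0.108,0.681,0.2],1],[[0,0,0],[-0.108,0.681,0.2],1],[[0,0,0],[-0.108,0.681,0.2],1],[[0,0,0],[-0.108,0.681,0.2],1],[[0,0,0],[-0.108,0.681,0.2],1],[[0,0,0],[-0.108,0.681,0.2],1],[[0,0,0],[-0.108,0.681,0.2],1]]'
```

```text
t: 23.18
tcp_pos: [0.4703, 0.3234, 0.3135]
orientation: [-1.571, -0.0, -1.5]
ft_force: [-0.6, -0.5, -1.1]
grip_width: 0.033
```

```bash
python3 -m crank '[[[0,0,0],[0,0,-0.06],1],[[0,0,0],[0,0,-0.11],1],[[0,0,0],[0,0,-0.15],1],[[0,0,0],[0,0,-0.18],1],[[0,0,0],[0,0,-0.192],1],[[0,0,0],[0,0,-0.192],1],[[0,0,0],[0,0,-0.192],0],[[0,0,0],[0,0,-0.192],-0.3],[[0,0,0],[0,0,-0.192],-0.3],[[0,0,0],[0,0,-0.16],-0.3],[[0,0,0],[0,0,-0.1],-0.5],[[0,0,0],[0,0,-0.05],-0.5],[[0,0,0],[0,0,-0.02],-0.5]]'
python3 - <<'E'
from h import *
t=grab("top");s=grab("scene")
for n,b1,b2,z in [("B",(425,222,460,252),(365,85,400,120),.118),("paste",(320,234,342,257),(350,188,372,213),.104)]:
    for f,b,h in((t,b1,80),(s,b2,50)): print(n,[(P(f,*x[0],z).tolist(),int(x[1]),x[0].round(1).tolist()) for x in blobs(f,b,(0,0,0),(h,h,h),20)])
for f,b in((t,(345,165,405,210)),): print("spraycaps",[(P(f,*x[0],.125).tolist(),int(x[1])) for x in blobs(f,b,(225,225,225),(255,255,255),20)])
cv2.imwrite("pics/g.png",np.hstack([cv2.resize(f["image"][y:y+170,x:x+170],(400,400),interpolation=cv2.INTER_CUBIC) for f,x,y in((t,300,130),(s,280,60))])[:,:,::-1])
E
```

```text
t: 24.8
tcp_pos: [0.4704, 0.3248, 0.2963]
orientation: [-1.568, 0.001, -1.499]
ft_force: [-0.2, 1.2, -0.6]
grip_width: 0.0643
B [([0.451, -0.4001], 90, [449.1, 234.2]), ([0.4454, -0.3691], 78, [439.2, 236.2])]
B [([0.448, -0.3677], 97, [381.8, 104.5])]
paste [([0.4294, -0.0473], 128, [336.0, 243.2]), ([0.4247, -0.0262], 83, [329.3, 244.8])]
paste [([0.4306, -0.0319], 176, [360.6, 197.9])]
spraycaps [([0.6042, -0.1658], 1163)]
```

View pics/g.png

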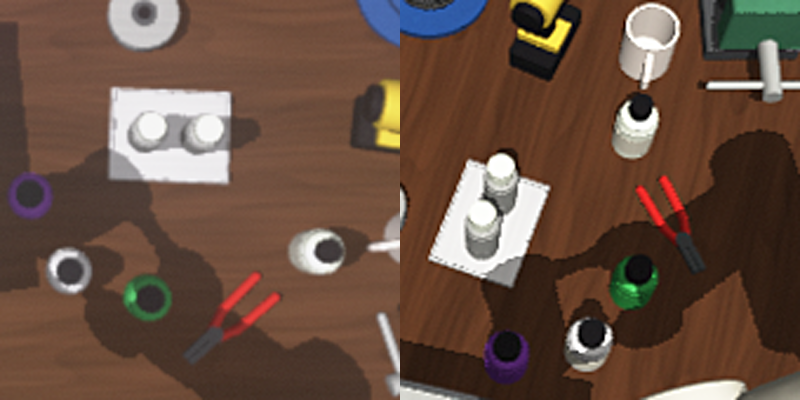

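g shows the sprays upright in the tray and B and the paste can unmoved. Picking B.

```bash
python3 -m crank '[[[0,0,0],[-0.0245,-0.694,0],-0.5],[[0,0,0],[-0.0245,-0.694,0],-0.5],[[0,0,0],[-0.0245,-0.694,0],-0.5],[[0,0,0],[-0.0245,-0.694,0],-0.5],[[0,0,0],[-0.0245,-0.694,0],-0.5],[[0,0,0],[-0.0245,-0.694,0],-0.5],[[0,0,0],[-0.0245,-0.694,0],-0.5],[[0,0,0],[-0.0245,-0.694,0],-0.5],[[0,0,0],[-0.0245,-0.694,0],-0.5],[[0,0,0],[-0.0245,-0.694,0],-0.5],[[0,0,0],[-0.0245,-0.694,0],-0.5],[[0,0,0],[-0.0245,-0.694,0],-0.5],[[0,0,0],[-0.0245,-0.694,0],-0.5],[[0,0,0],[-0.0245,-0.694,0],-0.5],[[0,0,0],[-0.0245,-0.694,0],-0.5],[[0,0,0],[-0.0245,-0.694,0],-0.5]]'
python3 - <<'E'
from h import *
t=grab("top");s=grab("scene")
for n,b1,b2,z in [("paste",(320,234,342,257),(350,188,372,213),.104)]:
    for f,b,h in((t,b1,80),(s,b2,50)): print(n,[(P(f,*x[0],z).tolist(),int(x[1]),x[0].round(1).tolist()) for x in blobs(f,b,(0,0,0),(h,h,h),20)])
E
```

```text
t: 26.9
tcp_pos: [0.4458, -0.3688, 0.2935]
orientation: [-1.571, -0.0, -1.498]
ft_force: [0.5, -0.4, -0.1]
grip_width: 0.0642
paste [([0.4325, -0.0572], 72, [339.1, 242.2]), ([0.4247, -0.0263], 83, [329.4, 244.9])]
paste [([0.4309, -0.0333], 185, [360.6, 197.5])]
```

```bash
python3 -m crank '[[[0,0,0],[0,0,-0.06],-0.5],[[0,0,0],[0,0,-0.12],-0.5],[[0,0,0],[0,0,-0.15],-0.5],[[0,0,0],[0,0,-0.17],-0.5],[[0,0,0],[0,0,-0.18],-0.5],[[0,0,0],[0,0,-0.18],-0.5],[[0,0,0],[0,0,-0.18],0.3],[[0,0,0],[0,0,-0.18],1],[[0,0,0],[0,0,-0.18],1],[[0,0,0],[0,0,-0.18],1],[[0,0,0],[0,0,-0.18],1],[[0,0,0],[0,0,-0.18],1]]' 40
```

```text
t: 28.5
tcp_pos: [0.4458, -0.3699, 0.1143]
orientation: [-1.57, -0.001, -1.499]
ft_force: [-1.9, -0.1, 6.3]
grip_width: 0.0331
```

```bash
python3 -m crank '[[[0,0,0],[0,0,0.03],1],[[0,0,0],[0,0,0.09],1],[[0,0,0],[0,0,0.15],1],[[0,0,0],[0,0,0.2],1],[[0,0,0],[0.03,0.614,0.2],1],[[0,0,0],[0.03,0.614,0.2],1],[[0,0,0],[0.03,0.614,0.2],1],[[0,0,0],[0.03,0.614,0.2],1],[[0,0,0],[0.03,0.614,0.2],1],[[0,0,0],[0.03,0.614,0.2],1],[[0,0,0],[0.03,0.614,0.2],1],[[0,0,0],[0.03,0.614,0.2],1],[[0,0,0],[0.03,0.614,0.2],1],[[0,0,0],[0.03,0.614,0.2],1],[[0,0,0],[0.03,0.614,0.2],1],[[0,0,0],[0.03,0.614,0.2],1],[[0,0,0],[0.03,0.614,0.2],1],[[0,0,0],[0.03,0.614,0.2],1]]'
python3 - <<'E'
from h import *
t=grab("top");s=grab("scene")
cv2.imwrite("pics/i.png",np.hstack([cv2.resize(f["image"][y:y+170,x:x+170],(400,400),interpolation=cv2.INTER_CUBIC) for f,x,y in((t,170,130),(s,230,180))])[:,:,::-1])
E
```

```text
t: 30.75
tcp_pos: [0.4757, 0.2436, 0.3135]
orientation: [-1.571, -0.0, -1.5]
ft_force: [-0.1, -0.6, -0.8]
grip_width: 0.0329
```

View pics/i.png

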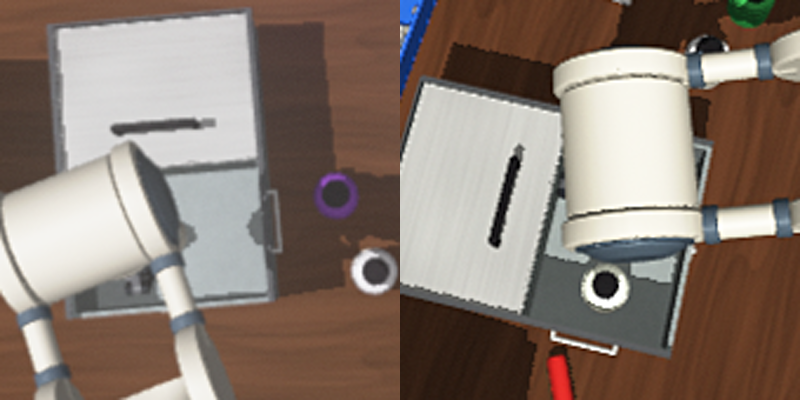

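i shows bottle A upright in the well, at scene crop (605,285). Lowering B beside it.

```bash
python3 -m crank '[[[0,0,0],[0,0,-0.06],1],[[0,0,0],[0,0,-0.11],1],[[0,0,0],[0,0,-0.15],1],[[0,0,0],[0,0,-0.18],1],[[0,0,0],[0,0,-0.192],1],[[0,0,0],[0,0,-0.192],1],[[0,0,0],[0,0,-0.192],0],[[0,0,0],[0,0,-0.192],-0.3],[[0,0,0],[0,0,-0.192],-0.3],[[0,0,0],[0,0,-0.16],-0.3],[[0,0,0],[0,0,-0.1],-0.5],[[0,0,0],[0,0,-0.05],-0.5],[[0,0,0],[0,0,-0.02],-0.5]]'
python3 - <<'E'
from h import *
t=grab("top");s=grab("scene")
for n,b1,b2,z in [("paste",(318,230,345,260),(345,184,378,218),.104)]:
    for f,b,h in((t,b1,80),(s,b2,50)): print(n,[(P(f,*x[0],z).tolist(),int(x[1]),x[0].round(1).tolist()) for x in blobs(f,b,(0,0,0),(h,h,h),20)])
E
```

```text
t: 32.48
tcp_pos: [0.476, 0.2447, 0.2962]
orientation: [-1.568, 0.001, -1.499]
ft_force: [0.1, -0.9, -1.1]
grip_width: 0.0642
paste [([0.4579, 0.0059], 26, [318.9, 234.5]), ([0.4438, -0.0587], 180, [339.5, 238.6]), ([0.4252, -0.0265], 82, [329.4, 244.7])]
paste [([0.4429, -0.043], 268, [357.8, 193.7])]
```

```bash
python3 -m crank '[[[0,0,0],[-0.051,-0.271,0],-0.5],[[0,0,0],[-0.051,-0.271,0],-0.5],[[0,0,0],[-0.051,-0.271,0],-0.5],[[0,0,0],[-0.051,-0.271,0],-0.5],[[0,0,0],[-0.051,-0.271,0],-0.5],[[0,0,0],[-0.051,-0.271,0],-0.5],[[0,0,0],[-0.051,-0.271,-0.06],-0.5],[[0,0,0],[-0.051,-0.271,-0.12],-0.5],[[0,0,0],[-0.051,-0.271,-0.16],-0.5],[[0,0,0],[-0.051,-0.271,-0.18],-0.5],[[0,0,0],[-0.051,-0.271,-0.197],-0.5],[[0,0,0],[-0.051,-0.271,-0.197],-0.5],[[0,0,0],[-0.051,-0.271,-0.197],0.3],[[0,0,0],[-0.051,-0.271,-0.197],1],[[0,0,0],[-0.051,-0.271,-0.197],1],[[0,0,0],[-0.051,-0.271,-0.197],1],[[0,0,0],[-0.051,-0.271,-0.197],1],[[0,0,0],[-0.051,-0.271,-0.197],1]]' 40
```

```text
t: 34.83
tcp_pos: [0.425, -0.0265, 0.097]
orientation: [-1.569, -0.0, -1.499]
ft_force: [0.4, 2.5, 8.4]
grip_width: 0.0367
```

```bash
python3 -m crank '[[[0,0,0],[0,0,0.03],1],[[0,0,0],[0,0,0.09],1],[[0,0,0],[0,0,0.15],1],[[0,0,0],[0,0,0.2],1],[[0,0,0],[0.056,0.1955,0.2],1],[[0,0,0],[0.056,0.1955,0.2],1],[[0,0,0],[0.056,0.1955,0.2],1],[[0,0,0],[0.056,0.1955,0.2],1],[[0,0,0],[0.056,0.1955,0.2],1],[[0,0,0],[0.056,0.1955,0.15],1],[[0,0,0],[0.056,0.1955,0.1],1],[[0,0,0],[0.056,0.1955,0.05],1],[[0,0,0],[0.056,0.1955,0.02],1],[[0,0,0],[0.056,0.1955,0.0075],1],[[0,0,0],[0.056,0.1955,0.0075],1],[[0,0,0],[0.056,0.1955,0.0075],1]]'
```

```text
t: 36.83
tcp_pos: [0.4811, 0.1686, 0.1047]
orientation: [-1.569, 0.0, -1.499]
ft_force: [0.5, -0.0, -2.0]
grip_width: 0.0367
```

Release it, retreat clear of the well and check everything.

```bash
python3 -m crank '[[[0,0,0],[0,0,-0.0005],0],[[0,0,0],[0,0,-0.0005],-0.2],[[0,0,0],[0,0,-0.0005],-0.2],[[0,0,0],[0,0,0.03],-0.2],[[0,0,0],[0,0,0.09],-0.5],[[0,0,0],[0,0,0.15],-0.5],[[0,0,0],[0,0,0.2],-0.5],[[0,0,0],[-0.06,-0.31,0.24],-0.5],[[0,0,0],[-0.06,-0.31,0.24],-0.5],[[0,0,0],[-0.06,-0.31,0.24],-0.5],[[0,0,0],[-0.06,-0.31,0.24],-0.5],[[0,0,0],[-0.06,-0.31,0.24],-0.5],[[0,0,0],[-0.06,-0.31,0.24],-0.5],[[0,0,0],[-0.06,-0.31,0.24],-0.5]]'
python3 - <<'E'
from h import *
t=grab("top");s=grab("scene")
cv2.imwrite("pics/j.png",np.hstack([cv2.resize(f["image"][y:y+170,x:x+170],(400,400),interpolation=cv2.INTER_CUBIC) for f,x,y in((t,170,130),(s,215,180))])[:,:,::-1])
cv2.imwrite("pics/k.png",np.hstack([cv2.resize(f["image"][y:y+200,x:x+200],(400,400),interpolation=cv2.INTER_CUBIC) for f,x,y in((t,330,90),(s,230,10))])[:,:,::-1])
E
```

```text
t: 38.58
tcp_pos: [0.4204, -0.1411, 0.3437]
orientation: [-1.571, 0.0, -1.5]
ft_force: [-0.0, 0.0, -0.2]
grip_width: 0.0641
```

View pics/j.png

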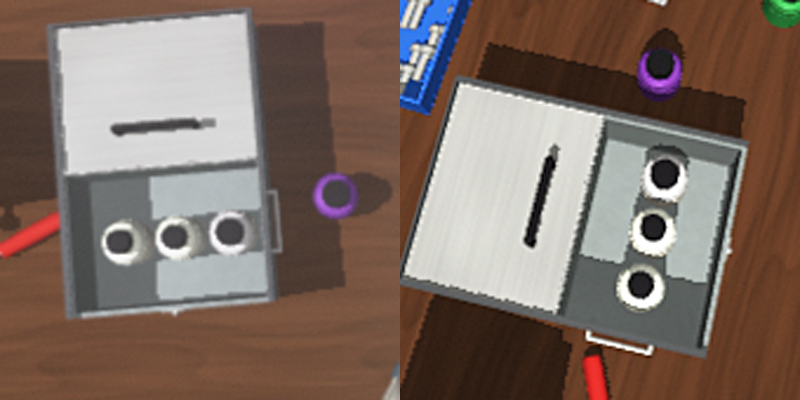

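View pics/k.png

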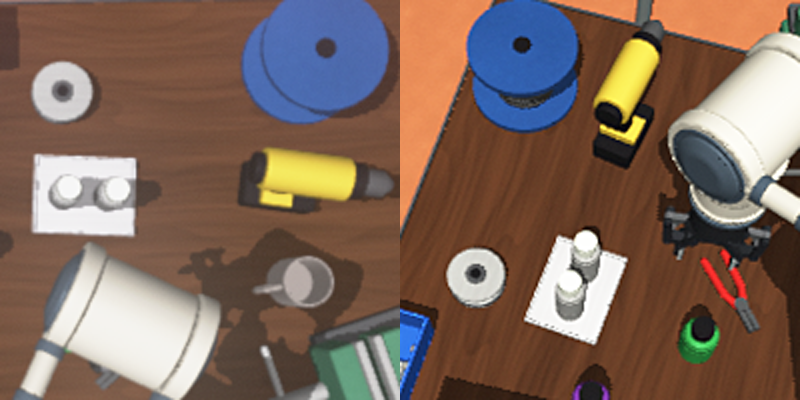

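j shows the three containers upright in the well, and k shows both sprays upright in the tray with the bystanders unmoved. Before shutting, I'll take one full view to rule out a bottle that was hidden by the arm at the start.

```bash
python3 - <<'E'
from h import *
t=grab("top");s=grab("scene")
cv2.imwrite("pics/l.png",np.hstack([cv2.resize(t["image"],(400,250)),cv2.resize(s["image"],(400,250))])[:,:,::-1])
B=blobs(t,(215,176,262,190),(0,0,0),(85,85,85),30); print([(P(t,*x[0],.177),x[1],x[2]) for x in B])
E
```

```text
[(array([0.6162, 0.2551]), np.int32(102), array([37,  6], dtype=int32))]
```

View pics/l.png

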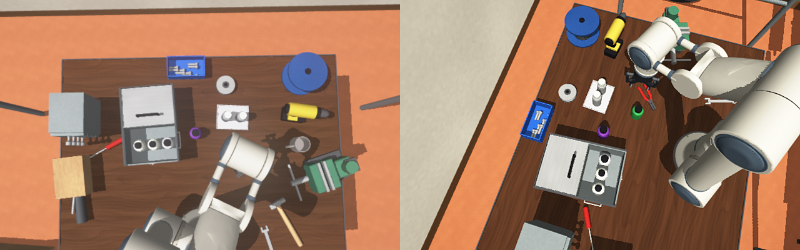

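l shows no further bottles anywhere. Grasping the handle to shut the cover.

```bash
python3 -m crank '[[[0,0,0],[0.198,0.392,0],-0.5],[[0,0,0],[0.198,0.392,0],-0.5],[[0,0,0],[0.198,0.392,0],-0.5],[[0,0,0],[0.198,0.392,0],-0.5],[[0,0,0],[0.198,0.392,0],-0.5],[[0,0,0],[0.198,0.392,0],-0.5],[[0,0,0],[0.198,0.392,0],-0.5],[[0,0,0],[0.198,0.392,0],-0.5],[[0,0,0],[0.198,0.392,-0.06],-0.5],[[0,0,0],[0.198,0.392,-0.11],-0.5],[[0,0,0],[0.198,0.392,-0.15],-0.5],[[0,0,0],[0.198,0.392,-0.162],-0.5],[[0,0,0],[0.198,0.392,-0.162],0],[[0,0,0],[0.198,0.392,-0.162],1],[[0,0,0],[0.198,0.392,-0.162],1],[[0,0,0],[0.198,0.392,-0.162],1],[[0,0,0],[0.198,0.392,-0.162],1],[[0,0,0],[0.198,0.392,-0.162],1]]' 40
```

```text
t: 41.02
tcp_pos: [0.6192, 0.2512, 0.1835]
orientation: [-1.568, 0.001, -1.499]
ft_force: [-1.2, -0.7, 8.2]
grip_width: 0.0103
```

```bash
python3 -m crank '[[[0,0,0],[-0.02,-0.0014,0],1],[[0,0,0],[-0.04,-0.0029,0],1],[[0,0,0],[-0.06,-0.0043,0],1],[[0,0,0],[-0.08,-0.0057,0],1],[[0,0,0],[-0.1,-0.0071,0],1],[[0,0,0],[-0.12,-0.0086,0],1],[[0,0,0],[-0.14,-0.01,0],1],[[0,0,0],[-0.16,-0.0114,0],1],[[0,0,0],[-0.175,-0.0125,0],1],[[0,0,0],[-0.182,-0.013,0],1],[[0,0,0],[-0.182,-0.013,0],1],[[0,0,0],[-0.182,-0.013,0],1]]'
python3 -m crank '[[[0,0,0],[-0.002,0,0],1],[[0,0,0],[-0.004,-0.0003,0],1],[[0,0,0],[-0.004,-0.0003,0],1],[[0,0,0],[-0.004,-0.0003,0],1]]'
```

```text
t: 42.52
tcp_pos: [0.4375, 0.239, 0.1834]
orientation: [-1.568, 0.002, -1.499]
ft_force: [-2.4, 5.8, 12.2]
grip_width: 0.0104
t: 43.02
tcp_pos: [0.4339, 0.2388, 0.1834]
orientation: [-1.567, 0.002, -1.499]
ft_force: [-0.4, 6.9, 11.2]
grip_width: 0.0102
```

Creeping in 1.5 mm steps until the end stop shows in the force.

```bash
python3 -m crank '[[[0,0,0],[-0.0015,0,0],1],[[0,0,0],[-0.0015,0,0],1]]'; python3 -m crank '[[[0,0,0],[-0.0015,0,0],1],[[0,0,0],[-0.0015,0,0],1]]';python3 -m crank '[[[0,0,0],[-0.0015,0,0],1],[[0,0,0],[-0.0015,0,0],1]]'
```

```text
t: 43.28
tcp_pos: [0.4325, 0.2387, 0.1834]
orientation: [-1.567, 0.002, -1.499]
ft_force: [-0.2, 5.6, 9.9]
grip_width: 0.0102
t: 43.52
tcp_pos: [0.4322, 0.2387, 0.1835]
orientation: [-1.564, 0.002, -1.499]
ft_force: [9.2, 2.7, 3.5]
grip_width: 0.0104
t: 43.78
tcp_pos: [0.4321, 0.2387, 0.1835]
orientation: [-1.562, 0.002, -1.499]
ft_force: [17.3, 2.1, -4.2]
grip_width: 0.0107
```

The stop is reached: x force rose to 17 N at x = 0.432, against a predicted 0.431. Now relax, release and retreat.

```bash
python3 -m crank '[[[0,0,0],[0.002,0,0],1],[[0,0,0],[0.002,0,0],-0.3],[[0,0,0],[0.002,0,0],-0.3],[[0,0,0],[0.002,0,0],-0.3],[[0,0,0],[0.002,0,0.05],-0.3],[[0,0,0],[0.002,0,0.11],-0.3],[[0,0,0],[0.002,0,0.16],-0.3],[[0,0,0],[-0.01,-0.38,0.16],-0.3],[[0,0,0],[-0.01,-0.38,0.16],-0.3],[[0,0,0],[-0.01,-0.38,0.16],-0.3],[[0,0,0],[-0.01,-0.38,0.16],-0.3],[[0,0,0],[-0.01,-0.38,0.16],-0.3],[[0,0,0],[-0.01,-0.38,0.16],-0.3],[[0,0,0],[-0.01,-0.38,0.16],-0.3],[[0,0,0],[-0.01,-0.38,0.16],-0.3],[[0,0,0],[-0.01,-0.38,0.16],-0.3]]'
python3 - <<'E'
from h import *
t=grab("top");s=grab("scene")
cv2.imwrite("pics/m.png",np.hstack([cv2.resize(f["image"][y:y+200,x:x+250],(400,320),interpolation=cv2.INTER_CUBIC) for f,x,y in((t,170,110),(s,210,130))])[:,:,::-1])
C=np.array([.4756,.2439]);R=np.array([[.9974,-.0715],[.0715,.9974]])
print([((P(t,*x[0],.177)-C)@R,x[1],x[2]) for x in blobs(t,(215,225,270,260),(0,0,0),(85,85,85),30)])
print(robot.state()["ft_force"])
E
```

```text
t: 45.78
tcp_pos: [0.418, -0.1411, 0.3418]
orientation: [-1.571, 0.0, -1.497]
ft_force: [0.5, 0.5, 0.3]
grip_width: 0.0554
[(array([-0.04402181, -0.00015257]), np.int32(98), array([38,  6], dtype=int32))]
[0.59875662 0.46237155 1.0164904 ]
```

View pics/m.png

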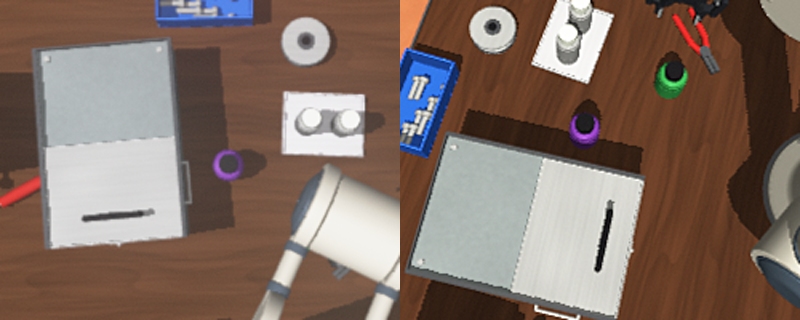

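m shows the cover fully shut with its handle at chest x = -44 mm (expected -45), the sprays upright in the tray, and the arm clear.

```bash
python3 -c "
from plant import robot
print(robot.job_done(), robot.state()['t'])"
```

```text
the job is handed in; nothing more can be done
the job is handed in; nothing more can be done
```

I restocked the chest and handed the job in after about 46 s of the 210 s allowed; the hand-in reports no verdict.

- **What I did:** I slid the cover open by its handle and stood the two spray cans in the drip tray. I then stood the three containers present in this run (two oil bottles and one aluminium paste can) in a row in the well, and slid the cover shut. I left the green and purple look-alikes alone.
- **Cover:** I measured it at about 0.187 m when open. When shutting, I pushed it until the force rose to 17 N at the end stop. Its handle then measured -44 mm in the chest frame (expected -45), so it is shut to within about 1 mm.
- **Contents:** Just before shutting, pictures showed all three containers upright in the well and no other bottles on the bench. The last picture shows both spray cans upright in the tray.
- **Bystanders:** None looked moved in the pictures, though I did not measure their positions again.
- **Arm:** The gripper was clear of everything at the end, with about 1 N on the wrist.
- **Disagreements:** Single-camera cap positions differed by up to about 13 mm while shadows or the arm were in the way, and agreed with the first measurements once clear. A few heights worked out from both views were 5 to 20 mm off, so I used the given heights. No check failed.

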